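# Find the stamped tumbler crate and push it to the dispatch rail

## Robot

A 6-joint arm with a two-finger parallel gripper is mounted at the origin on the work surface. World frame = base frame: x ahead of the robot, y to its left, z up, the work surface at z = 0. Lengths are in m, angles in rad, forces in N, time in s.
With the tool pointing down it reaches from about 0.275 to 0.75 m from the base axis. Payload 10.2 kg.
Tool frame: the origin (TCP) lies midway between the tips of the shut fingers; the grasp point (between the pads) lies 19 mm behind it (env.hold_point_z is the distance from the TCP to the grasp point, in m); x points along the fingers, z is the direction in which the jaws open and shut, and the axes are right-handed (so a half turn about x gives the same grasp; the last joint's range is limited). The gripper opens to 85 mm and grips with 20 to 120 N. Pads are 22 mm wide; open, the fingers measure 114 mm over their backs; the gripper's body (76 mm by 85 mm) begins 54 mm behind the grasp point. The pads swing forward as they close: fully open they stand 13 mm farther back than shut.
Start: joints at [-0.223, 0.313, 1.498, -0, 1.331, -0.223], TCP at [0.525, -0, 0.193] pointing down, gripper open.
Joint ranges: [-2.94, 2.94], [-0.97, 2.17], [0.19, 2.56], [-1.23, 4.37], [0.02, 3.11], [-2.88, 2.88]. Speed limits (rad/s): [2.39, 2.39, 3.01, 3.14, 3.14, 3.14].

## Interface

Orientations are given as a unit quaternion [x, y, z, w].
In Python, from bench import env, kinematics, monitor, eyes, job gives the robot as it stands. The module is installed in compiled form; this text tells all that it offers. Calls block until the motion is done:
- env.reach(position, orientation): joint-space move of the TCP to a pose.
- env.movel(position, velocity=0.15, frame=None, guard=None): straight line of the TCP; frame=None keeps the orientation; velocity is the mean speed in m/s. With guard (N) it stops when the force on the tool has changed by that much, and returns True; else False.
- env.set_joints(angles): joint-space move.
- env.release() and env.close_gripper(effort=None): open the fingers fully, or close them until they stop; effort is the grip in N (None keeps the last).
- env.hold(seconds).
- kinematics.ik(position, orientation): joint angles nearest the present ones, or None.
- monitor.sense(): the state.
- eyes.grab_frame(name): name is "scene" or "side" or "wrist"; returns a dict with "frame" (400x640x3 uint8, red, green, blue), "mtx" (3x3 intrinsics, pixels), "view" (4x4, takes a point from world to camera coordinates). Camera axes: x right, y down, z forward; pixel columns grow to the right and rows downward; lengths in m; the calibration is good to about 2 mm. A picture is of the moment at which its call begins. There is no depth.
A pose or a line that the arm cannot do raises env.MotionError and nothing moves.
- job.hand_in(): hands the job in, once; it reports no verdict.
The state is a dict: "clock": time; "joints": joint angles; "qvel": joint speeds; "joint_efforts": joint torques, N m; "position": TCP position; "ee_rot": TCP orientation; "contact_force": force on the tool from outside, world axes, zero at the start; "ft_torque": the same for the moment, N m; "finger_gap": opening from 0.0 (shut) to 1.0 (fully open).
Only numpy, scipy, OpenCV 4.12 (cv2) and the standard library are available. Lean on these libraries where they do the work, as an engineer would, in place of code of your own. Each camera call takes 0.05 s, during which the arm holds its last target.

## Task

One of the two empty grey tumbler crates on the anti-slip mat is stamped on its underside. Tip both crates over onto a long side, left or right, so that their undersides can be seen, then push the stamped one, lying as it is, straight forward until its end stands flush against the dispatch rail; leave the other lying where it was tipped. Only push with the fingers: never lift a crate off the worktop, and do not disturb the tumblers or the jug.

Things in the scene. Friction and masses are not known exactly. Their poses are not given: they have to be found in the camera images.
- crate_a: One of two equal open-topped grey plastic crates, empty, 0.3 to 0.6 kg. Outside 200 mm along its x, 140 mm along its y, 120 mm high; walls and floor 6 mm, outer faces upright and flush; slots in the long walls too narrow for a finger, an 84 x 22 mm hand hole 95 mm up in each short wall. Origin: centre of the underside; z points out of its mouth. Starts upright, a short wall towards the robot
- crate_b: The other crate, the same in size and look. Which one stands left (+y) or right (-y) changes from run to run. Centre of mass about 40 mm from the underside: tipped over a long bottom edge, a crate goes over by itself past about 60 degrees. The mat's grip holds that edge when the long wall above it is drawn outward from inside near the rim; there is room beside each crate for it to lie
- stamp (a point): Centre of the ink stamp (a black ring 108 mm across round a solid 44 mm square) on the underside of the stamped crate, at that crate's origin. Hidden until that crate is tipped; the other underside is plain grey. A crate tipped to the robot's right shows its underside to the left (+y), one tipped to the left shows it to the right
- dispatch_rail: Low fixed rail across the worktop beyond the crates, along y: an aluminium flat bar 800 mm long, 12 to 40 mm above the worktop. Origin: on the worktop at the middle of its length, in the plane of the inner face that the crate is to meet; x points away from the robot, so a crate with its end flush has its origin 100 mm on the robot's side of it
- mat: Fixed orange anti-slip mat under the crates, 280 mm along x, 800 mm along y, 2 mm thick, friction about 0.95 (bare worktop 0.6). Origin: centre of its underside
- tumbler_1: Smoked glass tumbler, 68 mm across, 92 mm high, to the right of the crates, nearer the robot than the jug. Origin: centre of its foot. Leave alone
- tumbler_2: The same kind of tumbler, to the left of the crates. Leave alone
- jug: Insulated steel jug, 116 mm across, 224 mm high, with a black handle reaching 113 mm from its axis, to the right of the crates. Origin: centre of its foot. Leave alone
Not all that is in view belongs to the job. What is shaped like the crate_a but red is not meant.

How it is judged:
By the outcome, as a careful person would: the job done as asked, in the order asked, and still so for the second after the job is handed in, with the robot touching nothing.
It also fails if it takes over 69 s, if anything falls off the work surface, if the arm or the gripper's body presses on something with over 40 N, if the wrist force passes 120 N, or if a joint passes its speed limit or range.

## Working session

There is one attempt and no reset: what is moved stays moved. The work goes in short steps, each a Python script; the robot and the scene stay as the last script left them, time stands still between calls to the robot, and variables do not carry over. Pictures are saved under pics/ and viewed, and the job is handed in when it is done.

```bash
mkdir -p pics
python3 - <<'E'
from bench import env,kinematics,monitor,eyes,job
import cv2,numpy as np
for n in ["scene","side","wrist"]:
    f=eyes.grab_frame(n); cv2.imwrite(f"pics/{n}0.png",f["frame"][:,:,::-1]); np.savez(f"{n}0.npz",**f)
    print(n,f["mtx"].round(1).tolist(),f["view"].round(3).tolist())
s=monitor.sense();print(s)
E
```

```text
scene [[410.9, 0.0, 321.0], [0.0, 410.9, 206.0], [0.0, 0.0, 1.0]] [[-0.242, 0.97, -0.002, 0.107], [0.768, 0.19, -0.612, -0.331], [-0.593, -0.15, -0.791, 1.787], [0.0, 0.0, 0.0, 1.0]]
side [[482.5, 0.0, 319.7], [0.0, 482.5, 200.0], [0.0, 0.0, 1.0]] [[-0.779, -0.627, -0.023, 0.379], [-0.387, 0.509, -0.769, 0.215], [0.493, -0.59, -0.639, 1.58], [0.0, 0.0, 0.0, 1.0]]
wrist [[326.6, 0.0, 312.5], [0.0, 326.6, 204.2], [0.0, 0.0, 1.0]] [[1.0, 0.001, -0.001, -0.524], [0.002, -0.962, 0.273, -0.036], [-0.001, -0.273, -0.962, 0.379], [0.0, 0.0, 0.0, 1.0]]
{'clock': 0.15, 'joints': array([-2.23401171e-01,  3.13336530e-01,  1.49820359e+00,  1.93913957e-05,
        1.33100333e+00, -2.23408915e-01]), 'qvel': array([ 8.10271594e-04, -2.49558707e-03, -3.11244827e-03, -4.36911813e-04,
       -2.06044605e-04,  8.52341242e-05]), 'joint_efforts': array([ 1.79854873e-03, -4.12368500e+01, -2.59796566e+01, -1.57318855e-04,
        3.17765021e-03, -3.62555340e-05]), 'position': array([5.24792992e-01, 3.99214090e-05, 1.92581054e-01]), 'ee_rot': array([7.98632300e-05, 7.07433030e-01, 8.20762572e-05, 7.06780372e-01]), 'contact_force': array([0.16068081, 0.46210777, 0.86170438]), 'ft_torque': array([0.00690099, 0.00258943, 0.02147552]), 'finger_gap': 1.0019403983005006}
```

View pics/scene0.png

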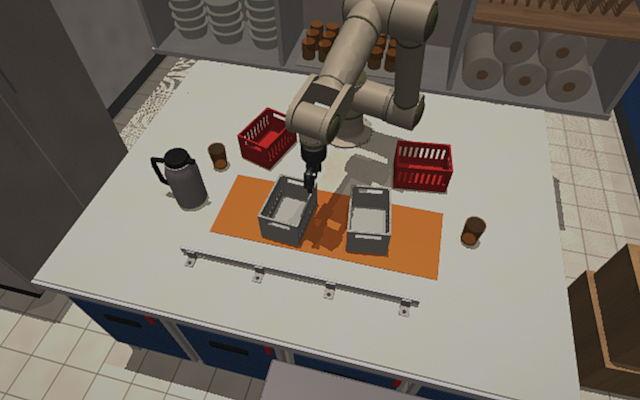

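View pics/side0.png

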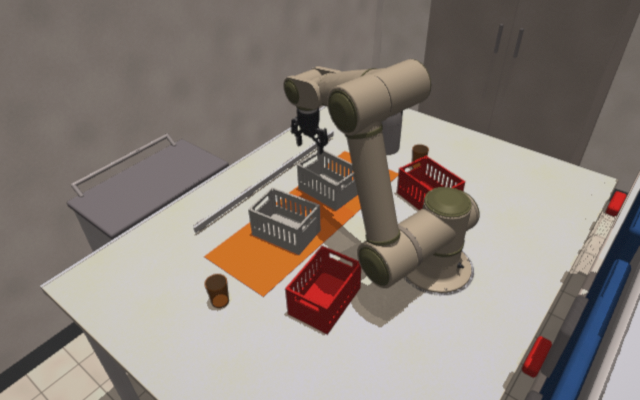

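View pics/wrist0.png

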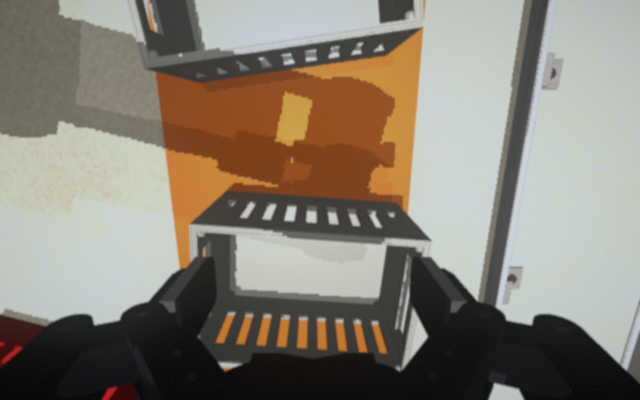

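The scene camera looks back at the robot. The right-hand crate is near (288,210) and the left-hand one near (369,218). The rail runs from (181,250) to (418,302). Next I'll zoom in to pick out the corners.

Run:
```python
import cv2
a=cv2.imread("pics/scene0.png")[150:320,170:450]
b=cv2.resize(a,None,fx=2.85,fy=2.85,interpolation=cv2.INTER_CUBIC); cv2.imwrite("pics/sz.png",b)
a=cv2.imread("pics/side0.png")[120:310,170:450]
b=cv2.resize(a,None,fx=2.85,fy=2.85,interpolation=cv2.INTER_CUBIC); cv2.imwrite("pics/dz.png",b)
```

```text
(no output)
```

View pics/sz.png

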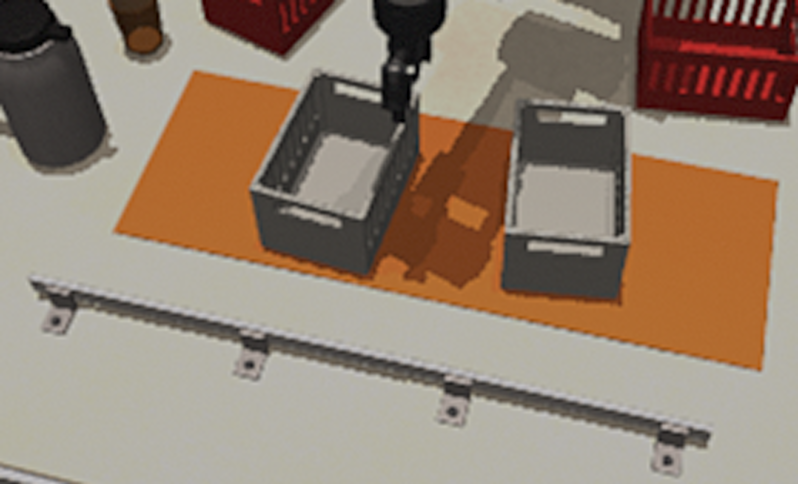

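View pics/dz.png

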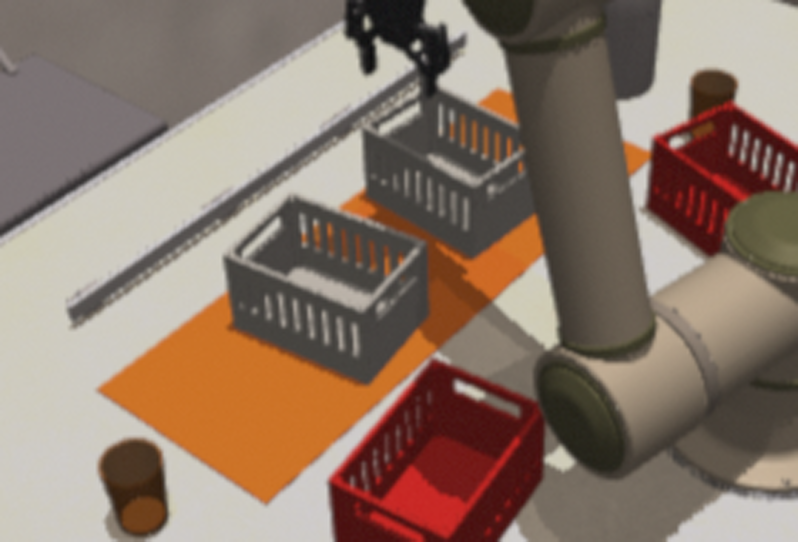

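```bash
cat > h.py <<'E'
import numpy as np,cv2
def unproj(f,uv,z):
    K,V=f["mtx"],f["view"]; R=V[:3,:3];c=-R.T@V[:3,3]
    d=R.T@np.linalg.inv(K)@np.array([uv[0],uv[1],1.]); return c+d*(z-c[2])/d[2]
def proj(f,P):
    P=np.asarray(P,float).reshape(-1,3);q=(f["view"][:3,:3]@P.T).T+f["view"][:3,3];q=(f["mtx"]@q.T).T;return q[:,:2]/q[:,2:]
E
python3 - <<'E'
from h import *
s=dict(np.load("scene0.npz"));d=dict(np.load("side0.npz"));w=dict(np.load("wrist0.npz"))
def S(n,u,v,z):print("S",n,unproj(s,(u/2.85+170,v/2.85+150),z).round(3)[:2])
def D(n,u,v,z):print("D",n,unproj(d,(u/2.85+170,v/2.85+120),z).round(3)[:2])
def W(n,u,v,z):print("W",n,unproj(w,(u,v),z).round(3)[:2])
for n,u,v,z in [("R far-y",253,187,.122),("R far+y",365,218,.122),("R near-y",320,72,.122),("R near+y",418,100,.122),("L far -y",503,232,.122),("L far+y",630,240,.122),("L near-y",519,102,.122),("L near+y",627,108,.122),
 ("Rb far-y",262,245,.002),("Rb far+y",365,275,.002),("Lb far-y",503,290,.002),("Lb far+y",620,301,.002),
 ("rail -y",33,277,.04),("rail+y",710,430,.04),("mat",195,70,.002),("mat",115,233,.002),("mat",778,182,.002),("mat",762,368,.002),
 ("jug",65,165,0),("t1",145,50,0)]:S(n,u,v,z)
for n,u,v,z in [("L far+y",228,258,.122),("L near+y",370,306,.122),("L far-y",293,197,.122),("L near-y",427,243,.122),("R far+y",365,123,.122),("R near+y",477,186,.122),("rail+y",68,303,.04),("rail-y",465,35,.04),("t2",140,530,0),("mat",98,388,.002),("mat",267,503,.002)]:D(n,u,v,z)
for n,u,v,z in [("R +y near",190,226,.122),("R +y far",430,240,.122),("L -y near",150,68,.122),("L -y far",424,25,.122),("rail",520,100,.04),("rail",484,285,.04)]:W(n,u,v,z)
E
```

```text
S R far-y [ 0.611 -0.169]
S R far+y [ 0.622 -0.031]
S R near-y [ 0.422 -0.147]
S R near+y [ 0.437 -0.017]
S L far -y [0.603 0.124]
S L far+y [0.579 0.264]
S L near-y [0.41  0.104]
S L near+y [0.388 0.234]
S Rb far-y [ 0.612 -0.172]
S Rb far+y [ 0.624 -0.037]
S Lb far-y [0.604 0.13 ]
S Lb far+y [0.585 0.269]
S rail -y [ 0.743 -0.406]
S rail+y [0.745 0.385]
S mat [ 0.359 -0.358]
S mat [ 0.639 -0.356]
S mat [0.361 0.44 ]
S mat [0.635 0.44 ]
S jug [ 0.554 -0.463]
S t1 [ 0.338 -0.441]
D L far+y [0.571 0.266]
D L near+y [0.383 0.227]
D L far-y [0.589 0.134]
D L near-y [0.401 0.102]
D R far+y [ 0.621 -0.04 ]
D R near+y [ 0.42  -0.022]
D rail+y [0.743 0.385]
D rail-y [ 0.73  -0.399]
D t2 [0.44  0.548]
D mat [0.636 0.438]
D mat [0.356 0.439]
W R +y near [ 0.424 -0.02 ]
W R +y far [ 0.621 -0.032]
W L -y near [0.407 0.1  ]
W L -y far [0.601 0.127]
W rail [0.725 0.081]
W rail [ 0.719 -0.12 ]
```

The two views agree, with these results:
- **Right crate:** centre (0.520, -0.093), yaw -4.5°.
- **Left crate:** centre (0.493, 0.181), yaw +8.8°.
- **Rail face:** x about 0.74.
- **Tumblers and jug:** jug (0.55, -0.46), tumbler_2 (0.44, 0.55).

I'll tip both crates to the left, the left one first, which keeps the arm away from the jug. First I'll check the kinematics.

```bash
cat >> h.py <<'E'
from scipy.spatial.transform import Rotation as Ro
R0=Ro.from_quat([0,.5**.5,0,.5**.5])
CR={"L":((.493,.181),np.radians(8.8)),"R":((.520,-.093),np.radians(-4.5))}
def tipq(psi,al): return (Ro.from_euler("z",psi)*Ro.from_euler("x",-al)*R0).as_quat()
def tippose(k,th,u=.017,h=.098,amax=45,along=0):
    c,psi=CR[k]; t=np.array([np.cos(psi),np.sin(psi)]);n=np.array([-t[1],t[0]])
    a=np.radians(th); out=.07-u*np.cos(a)+h*np.sin(a); z=.002+h*np.cos(a)+u*np.sin(a)
    p=np.array(c)+n*out+t*along
    return np.array([p[0],p[1],z]), tipq(psi,np.radians(min(th,amax)))
E
python3 - <<'E'
from h import *
from bench import kinematics
for k in "LR":
  for th in (0,20,45,64):
    p,q=tippose(k,th); print(k,th,p.round(3),None if (j:=kinematics.ik(p,q)) is None else j.round(2))
  b=Ro.from_quat(q).apply([-1,0,0]); print(kinematics.ik(p+.2*b,q) is not None)
E
```

```text
L 0 [0.485 0.233 0.1  ] [ 0.23  0.43  1.58 -0.    1.13  0.08]
L 20 [0.48  0.268 0.1  ] [ 0.47  0.56  1.43 -0.35  1.28  0.44]
L 45 [0.474 0.307 0.083] [ 0.69  0.83  1.18 -0.66  1.59  0.68]
L 64 [0.47 0.33 0.06] [ 0.72  0.89  1.13 -0.64  1.6   0.71]
True
R 0 [ 0.524 -0.04   0.1  ] [-0.3   0.41  1.62 -0.    1.11 -0.22]
R 20 [ 0.527 -0.006  0.1  ] [-0.04  0.46  1.59 -0.39  1.13  0.21]
R 45 [0.53  0.034 0.083] [ 0.22  0.68  1.48 -0.77  1.35  0.62]
R 64 [0.532 0.057 0.06 ] [ 0.26  0.73  1.45 -0.75  1.35  0.66]
True
```

```bash
cat > tip.py <<'E'
import sys
from h import *
from bench import env,kinematics,monitor,eyes
def tip(k):
    p,q=tippose(k,0,u=.045)
    env.reach([p[0],p[1],.2],q)
    env.movel(p,velocity=.15)
    f0=monitor.sense()["contact_force"]
    p1,_=tippose(k,0,u=.005)
    g=env.movel(p1,velocity=.05,guard=2.5)
    s=monitor.sense(); c,psi=CR[k]; n=np.array([-np.sin(psi),np.cos(psi)])
    u=.07-(s["position"][:2]-np.array(c))@n
    print("contact",g,s["position"].round(4),"u",round(u,4),s["clock"]); 
    if not g: return
    for th in (15,30,45,56,66):
        p,q=tippose(k,th,u=u-.002)
        env.movel(p,velocity=.12,frame=q)
        s=monitor.sense();print(th,(s["contact_force"]-f0).round(1),s["clock"])
    b=Ro.from_quat(q).apply([-1,0,0])
    env.movel(p+.16*b,velocity=.3)
    env.hold(.2)
    for n_ in ("scene","side","wrist"):
        f=eyes.grab_frame(n_); cv2.imwrite(f"pics/{n_}_tip{k}.png",f["frame"][:,:,::-1]); np.savez(f"{n_}_tip{k}.npz",**f)
    print(monitor.sense()["clock"])
if __name__=="__main__":
    if monitor.sense()["finger_gap"]>.1: env.close_gripper(20)
    tip(sys.argv[1])
E
python3 tip.py L
```

```text
contact False [0.4831 0.2451 0.1   ] u 0.0052 3.5333
```

Run:
```python
from h import *
from bench import eyes,monitor
print(monitor.sense()["contact_force"],monitor.sense()["finger_gap"])
o=[]
for n in ("scene","side"):
    f=eyes.grab_frame(n)["frame"][:,:,::-1]
    o.append(cv2.resize(f[130:280,(300 if n=="scene" else 190):][:, :200],None,fx=2,fy=2,interpolation=3))
cv2.imwrite("pics/chk1.png",np.hstack(o))
```

```text
[-0.2511673  -1.71496086 -0.2474806 ] 0.0024597516830972034
```

View pics/chk1.png

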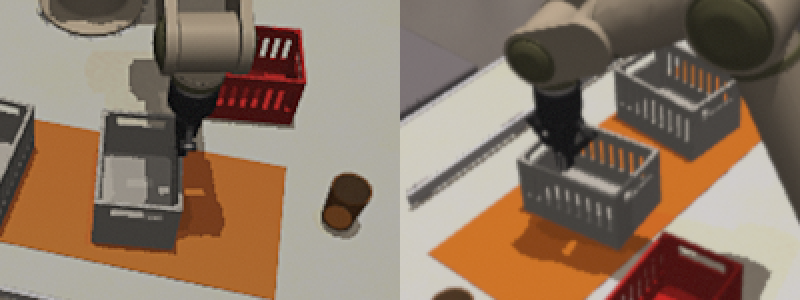

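The crate is already starting to tip, at only about 2 N, so I'll carry on along the arc.

```bash
sed -i 's/guard=2.5/guard=1.3/; s/if not g: return/u=min(max(u,.013),.022)/' tip.py
cat > c.py <<'E'
import tip
from h import *
from bench import env,monitor,eyes
k="L";u=.017
for th in (15,30,45,56,66):
    p,q=tippose(k,th,u=u-.002)
    env.movel(p,velocity=.12,frame=q)
    s=monitor.sense();print(th,s["contact_force"].round(1),round(s["clock"],2))
b=Ro.from_quat(q).apply([-1,0,0])
env.movel(p+.16*b,velocity=.3)
env.hold(.2)
for n_ in ("scene","side","wrist"):
    f=eyes.grab_frame(n_); cv2.imwrite(f"pics/{n_}_tip{k}.png",f["frame"][:,:,::-1]); np.savez(f"{n_}_tip{k}.npz",**f)
a=[cv2.imread(f"pics/{n}_tipL.png")[100:320,200:600] for n in("scene","side")]
cv2.imwrite("pics/tipLboth.png",np.hstack(a))
print(monitor.sense()["clock"])
E
python3 c.py
```

```text
15 [-0.9 -0.5 -0.5] 4.04
30 [0.1 0.1 0.9] 4.45
45 [ 0.4 -0.6  0.8] 4.86
56 [0.5 0.2 0.3] 5.17
66 [-0.3 -0.4 -0.2] 5.46
6.5417
```

View pics/tipLboth.png

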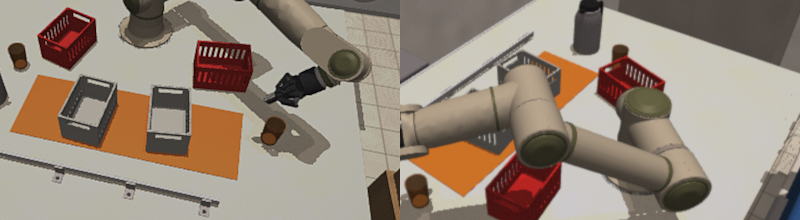

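Run:
```python
import cv2
a=cv2.imread("pics/scene_tipL.png")[150:320,170:450]
cv2.imwrite("pics/sz2.png",cv2.resize(a,None,fx=2.85,fy=2.85,interpolation=cv2.INTER_CUBIC))
```

```text
(no output)
```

View pics/sz2.png

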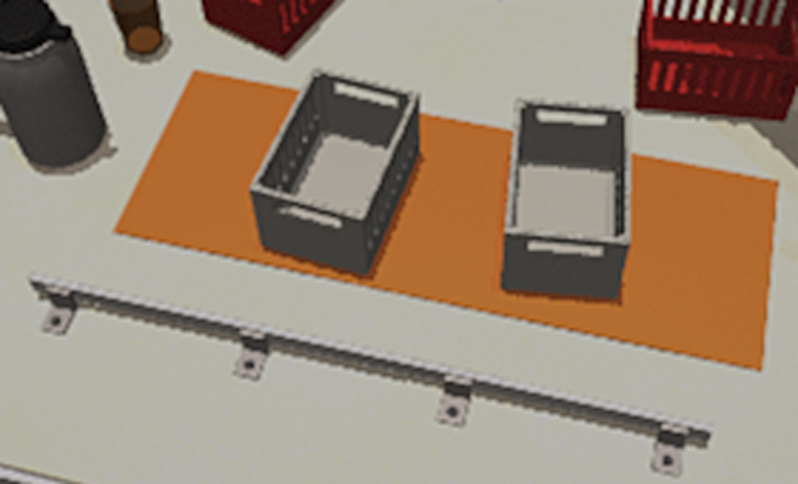

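View pics/wrist_tipL.png

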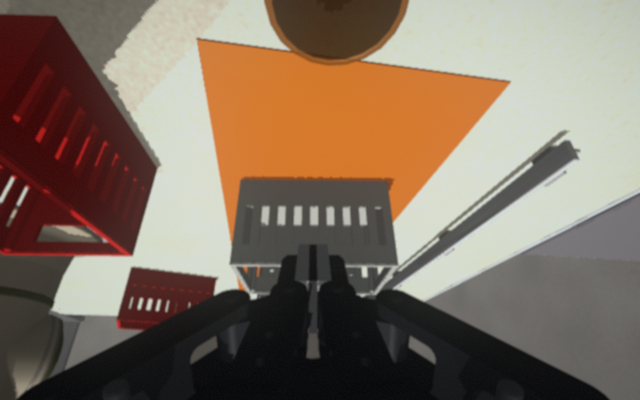

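The crate fell back to exactly where it stood, so the real tilt probably lagged behind my arc and never passed 60°. I'll retry deeper and further, with a picture at mid-arc.

```bash
cat > tip.py <<'E'
import sys
from h import *
from bench import env,kinematics,monitor,eyes
def snap(tag,names):
    for n_ in names:
        f=eyes.grab_frame(n_); cv2.imwrite(f"pics/{n_}_{tag}.png",f["frame"][:,:,::-1]); np.savez(f"{n_}_{tag}.npz",**f)
def tip1(k,u=.010,h=.09):
    p,q=tippose(k,0,u=.045,h=h)
    env.reach([p[0],p[1],.2],q)
    env.movel(p,velocity=.15)
    p,q=tippose(k,0,u=u+.006,h=h); env.movel(p,velocity=.08)
    for th in (8,16,24,32,40):
        p,q=tippose(k,th,u=u,h=h); env.movel(p,velocity=.1,frame=q)
        s=monitor.sense();print(th,s["contact_force"].round(1),round(s["clock"],2))
    snap("mid"+k,("scene","side"))
def tip2(k,u=.010,h=.09):
    for th in (50,58,66,74,80):
        p,q=tippose(k,th,u=u,h=h); env.movel(p,velocity=.12,frame=q)
        s=monitor.sense();print(th,s["contact_force"].round(1),round(s["clock"],2))
    b=Ro.from_quat(q).apply([-1,0,0])
    env.movel(p+.13*b,velocity=.2)
    env.hold(.1)
    snap("end"+k,("scene","side"))
    print(monitor.sense()["clock"])
E
python3 - <<'E'
from tip import *
tip1("L")
a=[cv2.imread(f"pics/{n}_midL.png")[100:320,200:600] for n in("scene","side")]
cv2.imwrite("pics/midL.png",np.hstack(a))
E
```

```text
8 [ 0.6 -0.2 -0.2] 9.36
16 [ 0.4  0.6 -0.6] 9.65
24 [ 0.2 -1.1 -0.1] 9.94
32 [-0.  -0.5 -0.1] 10.23
40 [ 0.5 -0.8 -0.8] 10.53
```

View pics/midL.png

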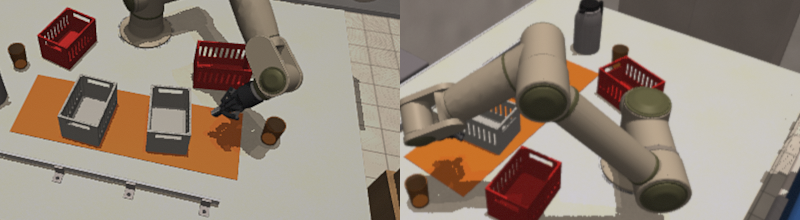

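Run:
```python
from h import *
from bench import monitor
s=monitor.sense(); p=s["position"];print(p,Ro.from_quat(s["ee_rot"]).as_matrix().round(2).tolist(),s["finger_gap"])
for n in("scene","side"):
    f=dict(np.load(f"{n}_midL.npz")); uv=proj(f,p)[0];print(n,uv)
    im=f["frame"][:,:,::-1].copy(); x,y=(int(v) for v in uv)
    c=cv2.resize(im[y-60:y+60,x-80:x+80],None,fx=2.5,fy=2.5,interpolation=3); cv2.drawMarker(c,(200,150),(0,255,0),0,14,1)
    cv2.imwrite(f"pics/m_{n}.png",c)
cv2.imwrite("pics/m.png",np.hstack([cv2.imread(f"pics/m_{n}.png") for n in("scene","side")]))
```

```text
[0.47553278 0.29867603 0.07848629] [[0.1, -0.12, 0.99], [-0.63, 0.76, 0.15], [-0.77, -0.64, 0.0]] 0.00030463431397686195
scene [403.74217936 218.7199113 ]
side [264.94482932 237.25973574]
```

View pics/m.png

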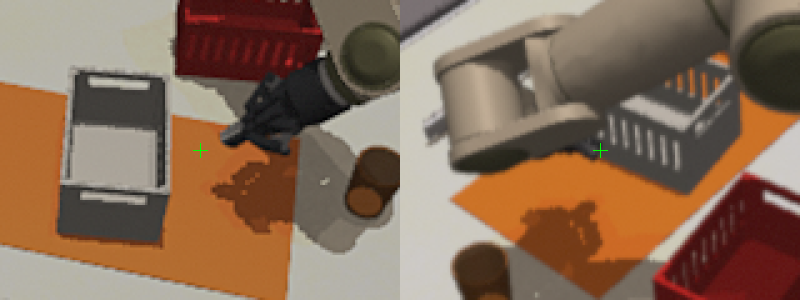

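Run:
```python
from h import *
from bench import monitor,env,eyes
print(env.hold_point_z)
s=monitor.sense();p=s["position"];R=Ro.from_quat(s["ee_rot"])
f=eyes.grab_frame("wrist");im=f["frame"][:,:,::-1].copy()
g=eyes.grab_frame("scene");im2=g["frame"][:,:,::-1].copy()
for i,d in enumerate((0,-.02,-.04,-.06)):
    for F,I in((f,im),(g,im2)):
        uv=proj(F,p+R.apply([d,0,0]))[0];print(d,uv.round(1))
        cv2.drawMarker(I,tuple(int(round(v)) for v in uv),[(0,255,0),(255,255,0),(0,0,255),(255,0,255)][i],0,5,1)
c=cv2.resize(im[200:400,180:440],(650,500),interpolation=3);cv2.imwrite("pics/w1.png",c)
cv2.imwrite("pics/w2.png",cv2.resize(im2[160:260,360:490],(780,600),interpolation=0))
```

```text
0.0187
0 [313.8 233.8]
0 [403.7 218.7]
-0.02 [313.9 247.4]
-0.02 [408.3 216.3]
-0.04 [314.1 264.2]
-0.04 [412.9 213.9]
-0.06 [314.3 285.9]
-0.06 [417.6 211.4]
```

View pics/w1.png

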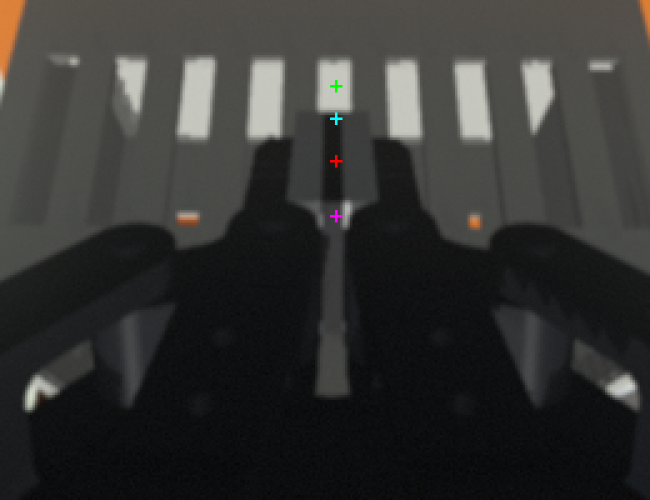

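View pics/w2.png

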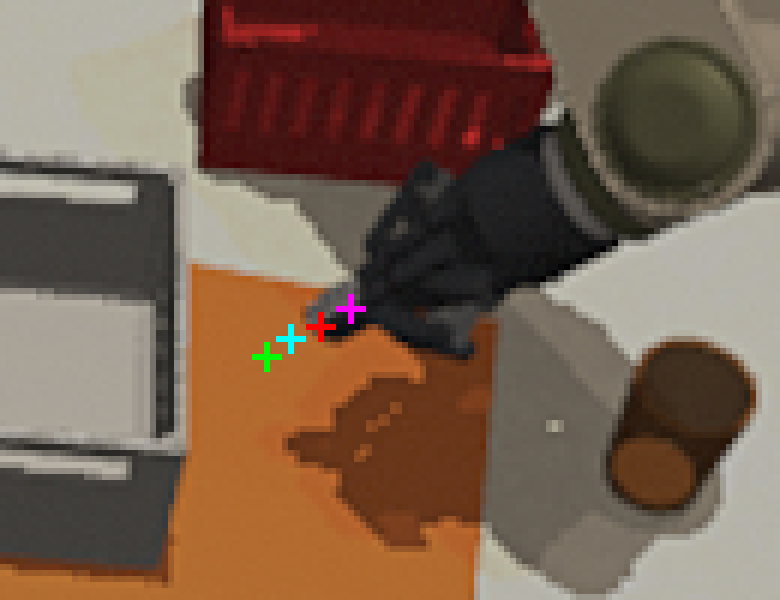

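Run:
```python
from h import *
from bench import monitor,env,eyes
s=monitor.sense();p=s["position"];R=Ro.from_quat(s["ee_rot"])
f=eyes.grab_frame("wrist");g=eyes.grab_frame("scene")
for y in(-.011,0,.011):
  for d in(0,-.01,-.02,-.03,-.04):
    q=p+R.apply([d,y,0]);print(y,d,proj(f,q)[0].round(1),proj(g,q)[0].round(1))
```

```text
-0.011 0 [313.7 250.9] [401.6 217.3]
-0.011 -0.01 [313.8 258.1] [403.9 216.1]
-0.011 -0.02 [313.8 266.1] [406.2 214.9]
-0.011 -0.03 [313.9 275. ] [408.5 213.6]
-0.011 -0.04 [314.  284.9] [410.8 212.4]
0 0 [313.7 233.8] [403.8 218.7]
0 -0.01 [313.8 240.2] [406.1 217.5]
0 -0.02 [313.9 247.3] [408.3 216.3]
0 -0.03 [314.  255.3] [410.6 215.1]
0 -0.04 [314.1 264.2] [413.  213.8]
0.011 0 [313.8 216.1] [406.  220.1]
0.011 -0.01 [313.8 221.7] [408.2 218.9]
0.011 -0.02 [313.9 227.9] [410.5 217.7]
0.011 -0.03 [314.  234.8] [412.8 216.5]
0.011 -0.04 [314.1 242.6] [415.1 215.3]
```

The pictures put the fingertips about 35 mm short of the reported TCP, so they were passing over the rim. I'll confirm that with a gentle guarded touch on free mat.

Run:
```python
from h import *
from bench import monitor,env,eyes
s=monitor.sense();p=s["position"]
q=tipq(0,0)
env.movel([p[0],p[1]+.03,.17],velocity=.2,frame=q)
env.movel([.49,.34,.06],velocity=.2)
g=env.movel([.49,.34,-.05],velocity=.04,guard=4)
s=monitor.sense();print(g,s["position"],s["contact_force"],s["clock"])
for n in("scene","side"):
  cv2.imwrite(f"pics/touch_{n}.png",eyes.grab_frame(n)["frame"][:,:,::-1])
env.movel([.49,.34,.06],velocity=.2)
```

```text
True [ 0.48995709  0.33999351 -0.0362109 ] [-0.29510732 -0.87261468  5.06970136] 14.5
```

Confirmed: the mat, 2 mm high, was touched at a reported z of -0.036, so the real tip lies 38 mm behind the reported TCP along the tool axis. I'll correct for that and tip again.

```bash
cat >> h.py <<'E'
OFF=.038
def com(p,q): return np.asarray(p,float)+OFF*Ro.from_quat(q).apply([1,0,0])  # wanted tip -> TCP to command
_tp=tippose
def tippose(*a,**k):
    p,q=_tp(*a,**k); return com(p,q),q
E
sed -i 's/env.reach(\[p\[0\],p\[1\],.2\],q)/env.reach([p[0],p[1],.15],q)/' tip.py
python3 - <<'E'
from tip import *
s=monitor.sense()["position"]; env.movel([s[0],s[1],.16],velocity=.25)
tip1("L",u=.014)
a=[cv2.imread(f"pics/{n}_midL.png")[100:320,200:600] for n in("scene","side")]
cv2.imwrite("pics/midL2.png",np.hstack(a))
E
```

```text
8 [-0.4 -3.3  3.8] 17.94
16 [-1.  -2.5  3.1] 18.23
24 [-0.9 -2.9  0. ] 18.52
32 [-1.1 -2.8  0.1] 18.82
40 [-0.1 -2.4  0.1] 19.11
```

View pics/midL2.png

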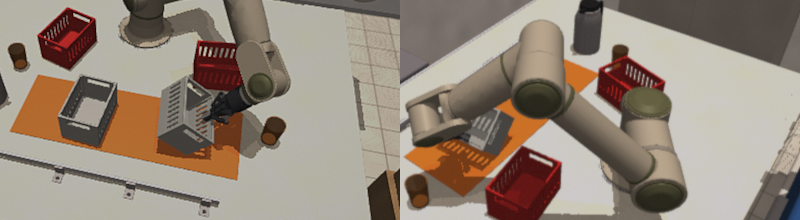

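Run:
```python
from tip import *
tip2("L",u=.014)
a=[cv2.imread(f"pics/{n}_endL.png")[100:320,200:600] for n in("scene","side")]
cv2.imwrite("pics/endL2.png",np.hstack(a))
```

```text
50 [0.5 0.2 0. ] 19.47
58 [-0.7  0.2  0.1] 19.73
66 [0.5 0.6 0.8] 19.98
74 [-0.3 -0.7  0.4] 20.24
80 [-0.4  0.7  0.2] 20.49
21.4917
```

View pics/endL2.png

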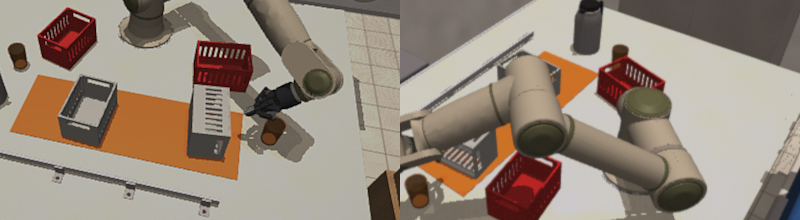

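The left crate now lies on its left side, with its top (former right wall) around scene pixel (409,207). Now the right crate, also to the left.

Run:
```python
from tip import *
s=monitor.sense()["position"]; env.movel([s[0],s[1],.26],velocity=.3,frame=tipq(CR["L"][1],0.2))
p,q=tippose("R",0,u=.045,h=.09)
env.movel([p[0],p[1],.22],velocity=.35,frame=q)
tip1("R",u=.014)
a=[cv2.imread(f"pics/{n}_midR.png")[100:320,200:600] for n in("scene","side")]
cv2.imwrite("pics/midR2.png",np.hstack(a))
```

```text
8 [-0.5 -2.1  2.6] 25.67
16 [-1.  -2.2  1.6] 25.96
24 [-1.9 -2.2 -0.7] 26.25
32 [-1.2 -1.7  0.5] 26.54
40 [-0.9 -2.3 -0.1] 26.83
```

View pics/midR2.png

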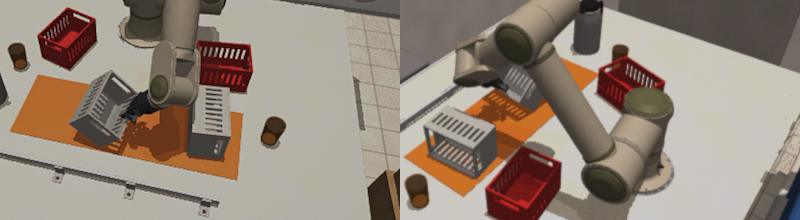

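Run:
```python
from tip import *
k="R"
for th in (50,58,66,72,76):
    p,q=tippose(k,th,u=.014,h=.09,amax=40); env.movel(p,velocity=.12,frame=q)
    s=monitor.sense();print(th,s["contact_force"].round(1),round(s["clock"],2))
b=Ro.from_quat(q).apply([-1,0,0])
env.movel(p+.15*b,velocity=.25); s=monitor.sense();print(s["contact_force"].round(1))
snap("endR",("scene","side"))
print(s["clock"],s["position"])
a=[cv2.imread(f"pics/{n}_endR.png")[100:320,200:600] for n in("scene","side")]
cv2.imwrite("pics/endR2.png",np.hstack(a))
```

```text
50 [ 0.  -0.1 -0.3] 27.22
58 [-0.  -0.1 -0.6] 27.48
66 [-0.1  0.2 -0.4] 27.73
72 [-0.2 -0.5  0.2] 27.98
76 [-0.5 -0.   0.4] 28.23
[-0.1 -0.4 -0.3]
28.9833 [0.53718767 0.13151964 0.12207505]
```

View pics/endR2.png

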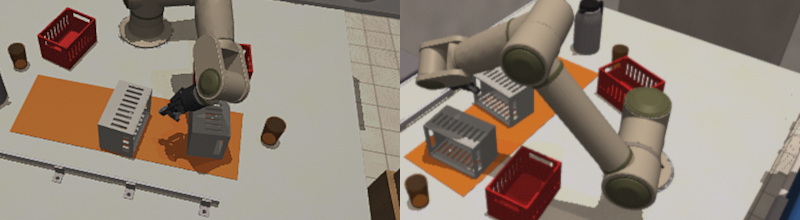

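Both crates lie on their left sides. Their undersides face -y, so I'll plan a wrist-camera view from the right.

Run:
```python
from h import *
from bench import kinematics,monitor
w=dict(np.load("wrist0.npz"));V=w["view"];c=-V[:3,:3].T@V[:3,3]
T=R0.inv().apply(c-np.array([.5248,0,.1926]));Rc=R0.inv()*Ro.from_matrix(V[:3,:3].T)
print("cam in tool",T.round(3),Rc.apply([0,0,1]).round(2))
P=np.array([[x,-.02,z] for x in(.43,.63) for z in(.0,.14)]+[[x,.25,z] for x in(.38,.58) for z in(.04,.14)])
for al in(10,20,30,40):
  for cy,cz in((-.2,.38),(-.25,.38),(-.28,.32),(-.3,.35)):
   for cx in(.45,.5):
    R=Ro.from_euler("x",np.radians(al))*R0*Ro.from_euler("x",np.pi)
    p=np.array([cx,cy,cz])-R.apply(T)
    j=kinematics.ik(p,R.as_quat())
    if j is None: continue
    M=(R*Rc).as_matrix(); f={"mtx":w["mtx"],"view":np.block([[M.T,(-M.T@[cx,cy,cz])[:,None]],[np.zeros((1,3)),1]])}
    uv=proj(f,P); print(al,cx,cy,cz,p.round(3),j.round(2),uv.min(0).round(),uv.max(0).round())
```

```text
cam in tool [-0.181  0.07  -0.001] [ 0.96 -0.27 -0.  ]
10 0.45 -0.2 0.38 [ 0.449 -0.1    0.214] [-0.57  0.19  1.62  0.15  1.44  2.54] [113. 201.] [368. 442.]
10 0.5 -0.2 0.38 [ 0.499 -0.1    0.214] [-0.52  0.29  1.48  0.15  1.46  2.6 ] [169. 201.] [408. 442.]
10 0.45 -0.25 0.38 [ 0.449 -0.15   0.214] [-0.66  0.23  1.57  0.14  1.46  2.46] [127. 234.] [365. 464.]
10 0.5 -0.25 0.38 [ 0.499 -0.15   0.214] [-0.6   0.33  1.43  0.14  1.48  2.52] [179. 235.] [403. 464.]
10 0.45 -0.28 0.32 [ 0.449 -0.18   0.154] [-0.71  0.31  1.62  0.14  1.33  2.39] [ 99. 281.] [371. 535.]
10 0.5 -0.28 0.32 [ 0.499 -0.18   0.154] [-0.65  0.4   1.49  0.14  1.36  2.46] [158. 281.] [412. 535.]
10 0.45 -0.3 0.35 [ 0.449 -0.2    0.184] [-0.74  0.3   1.55  0.13  1.41  2.38] [124. 278.] [366. 512.]
10 0.5 -0.3 0.35 [ 0.499 -0.2    0.184] [-0.68  0.4   1.41  0.14  1.44  2.44] [176. 278.] [404. 512.]
20 0.45 -0.2 0.38 [ 0.449 -0.073  0.234] [-0.61  0.2   1.58  0.28  1.57  2.5 ] [117. 143.] [363. 364.]
20 0.5 -0.2 0.38 [ 0.499 -0.073  0.234] [-0.56  0.3   1.45  0.29  1.58  2.56] [171. 144.] [398. 364.]
20 0.45 -0.25 0.
[... 1550 characters left out ...]
.499 -0.03   0.286] [-0.63  0.34  1.39  0.57  1.82  2.54] [163.  12.] [394. 239.]
40 0.45 -0.25 0.38 [ 0.449 -0.08   0.286] [-0.76  0.29  1.46  0.51  1.87  2.41] [132.  54.] [354. 253.]
40 0.5 -0.25 0.38 [ 0.499 -0.08   0.286] [-0.7   0.39  1.32  0.54  1.88  2.49] [182.  54.] [384. 253.]
40 0.45 -0.28 0.32 [ 0.449 -0.11   0.226] [-0.8   0.37  1.51  0.47  1.78  2.31] [127. 106.] [355. 294.]
40 0.5 -0.28 0.32 [ 0.499 -0.11   0.226] [-0.74  0.47  1.37  0.51  1.79  2.39] [179. 106.] [385. 294.]
40 0.45 -0.3 0.35 [ 0.449 -0.13   0.256] [-0.83  0.37  1.43  0.47  1.86  2.33] [145. 103.] [353. 281.]
40 0.5 -0.3 0.35 [ 0.499 -0.13   0.256] [-0.77  0.47  1.29  0.51  1.87  2.41] [192. 103.] [381. 281.]
```

Run:
```python
from tip import *
s=monitor.sense()["position"]; env.movel([.5,.1,.3],velocity=.35)
R=Ro.from_euler("x",np.radians(40))*R0*Ro.from_euler("x",np.pi)
env.reach([.449,-.08,.286],R.as_quat())
snap("look",("scene","side","wrist"));print(monitor.sense()["clock"])
```

```text
31.6917
```

View pics/wrist_look.png

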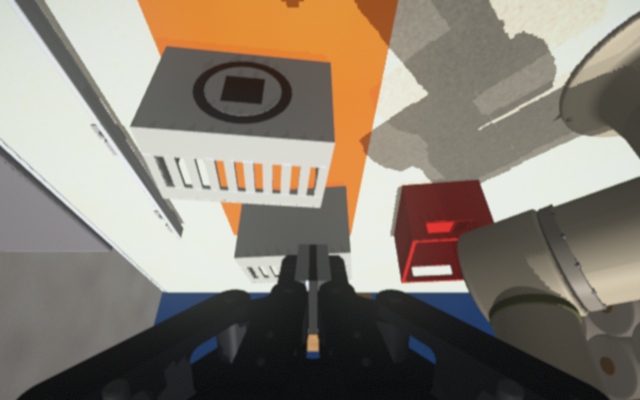

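View pics/scene_look.png

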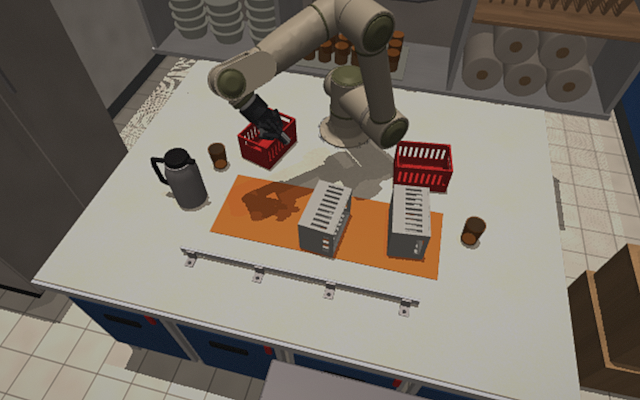

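The stamp is on the right-hand crate, centred at wrist pixel (243,90). The left crate's underside at (292,220) is plain. Now I'll measure exactly how the stamped crate lies.

Run:
```python
import cv2
a=cv2.imread("pics/scene_look.png")[170:320,270:450]
cv2.imwrite("pics/sz3.png",cv2.resize(a,None,fx=4,fy=4,interpolation=cv2.INTER_CUBIC))
a=cv2.imread("pics/wrist_look.png")[30:220,110:350]
cv2.imwrite("pics/wz3.png",cv2.resize(a,None,fx=3,fy=3,interpolation=cv2.INTER_CUBIC))
```

```text
(no output)
```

View pics/sz3.png

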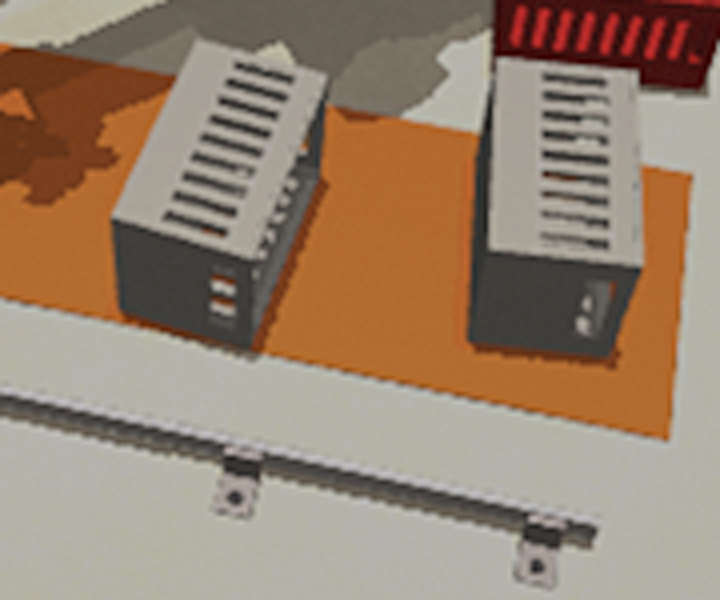

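View pics/wz3.png

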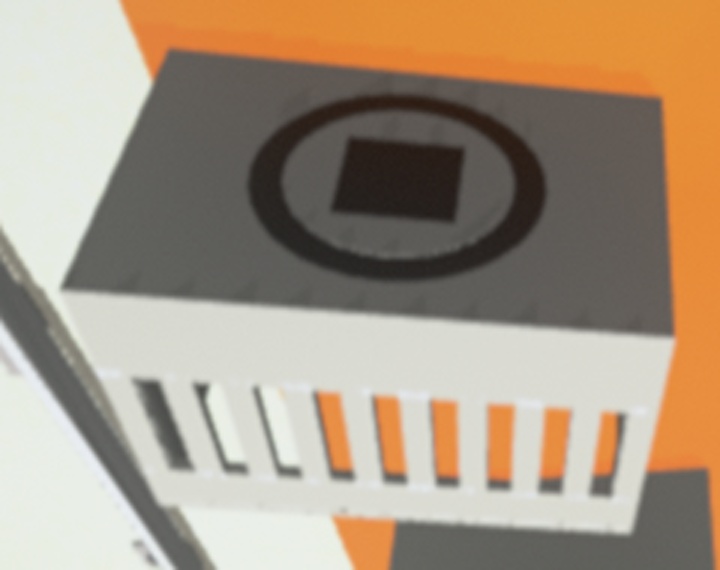

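Run:
```python
from h import *
s=dict(np.load("scene_look.npz"));w=dict(np.load("wrist_look.npz"))
for n,u,v,z in [("R far-y t",113,217,.142),("R far+y t",250,254,.142),("R near-y t",197,40,.142),("R near+y t",328,75,.142),("far-y b",122,318,.002),("far+y b",250,350,.002),
 ("L far-y t",487,250,.142),("L far+y t",640,266,.142),("L near-y t",495,58,.142),("L near+y t",640,72,.142),("Lb far-y",470,345,.002),("Lb far+y",612,357,.002),("rail",0,388,.04),("rail",597,524,.04)]:
  print("S",n,unproj(s,(u/4+270,v/4+170),z).round(3)[:2])
for n,u,v,z in [("far b",170,48,.002),("near b",660,98,.002),("far t",63,288,.142),("near t",673,337,.142),("far+y t",162,505,.142),("near+y t",630,533,.142),("stamp",398,182,.072)]:
  print("W",n,unproj(w,(u/3+110,v/3+30),z).round(3)[:2])
```

```text
S R far-y t [ 0.626 -0.028]
S R far+y t [0.635 0.085]
S R near-y t [ 0.429 -0.009]
S R near+y t [0.44  0.109]
S far-y b [ 0.633 -0.025]
S far+y b [0.638 0.089]
S L far-y t [0.586 0.265]
S L far+y t [0.573 0.382]
S L near-y t [0.387 0.244]
S L near+y t [0.373 0.366]
S Lb far-y [0.588 0.269]
S Lb far+y [0.571 0.387]
S rail [ 0.743 -0.095]
S rail [0.745 0.385]
W far b [ 0.623 -0.03 ]
W near b [ 0.426 -0.008]
W far t [ 0.622 -0.031]
W near t [ 0.426 -0.009]
W far+y t [0.635 0.09 ]
W near+y t [0.437 0.111]
W stamp [ 0.525 -0.019]
```

The stamped crate has its origin at about (0.526, -0.019), yaw about -5.5°. Its near end face runs from (0.427, -0.009) to (0.438, 0.110), and the rail is at x about 0.743. I'll push with both open fingers side by side at a low height and the tool leaning back, so the gripper body clears the crate. Checking reach first.

```bash
cat >> h.py <<'E'
def pushq(beta,flip):
    # finger dir forward-down, jaws along y
    b=np.radians(beta); x=np.array([np.sin(b),0,-np.cos(b)]); z=np.array([0,1. if not flip else -1.,0]); y=np.cross(z,x)
    return Ro.from_matrix(np.stack([x,y,z],1)).as_quat()
OPEN=.051
def pushpose(xf,yc,z,beta,flip):
    """xf: x of front corner of open tips, z: height of tip centre"""
    q=pushq(beta,flip); b=np.radians(beta)
    return np.array([xf-.011*np.cos(b),yc,z])+OPEN*np.array([np.sin(b),0,-np.cos(b)]),q
E
python3 - <<'E'
from h import *
from bench import kinematics
for beta in(30,40,50,60):
  for fl in(0,1):
    r=[]
    for xf,z in((.39,.15),(.39,.018),(.43,.018),(.545,.018)):
        j=kinematics.ik(*pushpose(xf,.0525,z,beta,fl)); r.append(None if j is None else j.round(2).tolist())
    print(beta,fl,r)
E
```

```text
30 0 [[-0.26, -0.11, 2.35, 0.32, 0.41, -2.09], [-0.26, 0.33, 2.47, 2.5, 0.21, 1.97], [-0.22, 0.38, 2.36, 2.37, 0.16, 2.14], [-0.16, 0.52, 2.05, 0.93, 0.1, -2.64]]
30 1 [[-0.26, -0.11, 2.35, 0.32, 0.41, 1.05], [-0.26, 0.33, 2.47, 2.5, 0.21, -1.17], [-0.22, 0.38, 2.36, 2.37, 0.16, -1.0], [-0.16, 0.52, 2.05, 0.93, 0.1, 0.5]]
40 0 [[-0.3, -0.15, 2.47, 0.93, 0.24, -2.72], None, [-0.25, 0.44, 2.46, 2.78, 0.46, 1.7], [-0.17, 0.54, 2.14, 2.7, 0.26, 1.87]]
40 1 [[-0.3, -0.15, 2.47, 0.93, 0.24, 0.42], None, [-0.25, 0.44, 2.46, 2.78, 0.46, -1.44], [-0.17, 0.54, 2.14, 2.7, 0.26, -1.27]]
50 0 [None, None, [-0.28, 0.56, 2.53, 2.85, 0.83, 1.59], [-0.18, 0.6, 2.22, 2.87, 0.56, 1.68]]
50 1 [None, None, [-0.28, 0.56, 2.53, 2.85, 0.83, -1.55], [-0.18, 0.6, 2.22, 2.87, 0.56, -1.46]]
60 0 [None, None, None, [-0.2, 0.7, 2.27, 2.92, 0.88, 1.62]]
60 1 [None, None, None, [-0.2, 0.7, 2.27, 2.92, 0.88, -1.53]]
```

Run:
```python
from h import *
from bench import kinematics
def chk(pts):
    J=[]
    for a in pts:
        j=kinematics.ik(*pushpose(*a,1))
        if j is None: return None
        J.append(j)
    return np.abs(np.diff(J,axis=0)).max(0).round(2), J[0].round(2),J[-1].round(2), np.min([j[4] for j in J]).round(2)
for b in(20,25,30,35,40,45):
    for xf0 in(.40,.41,.42):
        d=chk([(xf0,.0525,z,b) for z in np.arange(.16,.017,-.005)])
        p=chk([(x,.0525,.018,b) for x in np.arange(xf0,.55,.005)])
        print(b,xf0,"desc",d and (d[0].tolist(),d[1].tolist(),d[3]),"push",p and (p[0].tolist(),p[3]))
```

```text
20 0.4 desc ([0.0, 0.02, 0.01, 0.05, 0.02, 0.05], [-0.21, -0.05, 2.2, 0.12, 0.65, 1.27], np.float64(0.16)) push ([0.0, 0.01, 0.01, 0.03, 0.01, 0.03], np.float64(0.15))
20 0.41 desc ([0.0, 0.02, 0.01, 0.04, 0.02, 0.04], [-0.21, -0.02, 2.18, 0.12, 0.65, 1.28], np.float64(0.17)) push ([0.0, 0.01, 0.01, 0.02, 0.01, 0.03], np.float64(0.16))
20 0.42 desc ([0.0, 0.02, 0.01, 0.03, 0.02, 0.03], [-0.2, 0.0, 2.16, 0.11, 0.65, 1.29], np.float64(0.18)) push ([0.0, 0.01, 0.01, 0.02, 0.01, 0.02], np.float64(0.17))
25 0.4 desc ([0.0, 0.02, 0.01, 0.2, 0.02, 0.2], [-0.23, -0.08, 2.26, 0.19, 0.54, 1.2], np.float64(0.1)) push ([0.0, 0.01, 0.01, 0.08, 0.01, 0.08], np.float64(0.09))
25 0.41 desc ([0.0, 0.02, 0.01, 0.19, 0.02, 0.19], [-0.22, -0.06, 2.24, 0.18, 0.54, 1.22], np.float64(0.09)) push ([0.0, 0.01, 0.01, 0.08, 0.01, 0.08], np.float64(0.09))
25 0.42 desc ([0.0, 0.02, 0.01, 0.17, 0.02, 0.17], [-0.21, -0.03, 2.21, 0.18, 0.54, 1.23], np.float64(0.09)) push ([0.0, 0.01, 0.01, 0.08, 0.01, 0.08], np.float64(0.09))
30 0.4 desc ([0.0, 0.02, 0.01, 0.17, 0.02, 0.17], [-0.25, -0.11, 2.32, 0.29, 0.44, 1.09], 
[... 1101 characters left out ...]
0.41 desc ([0.0, 0.02, 0.01, 0.13, 0.02, 0.13], [-0.27, -0.12, 2.41, 0.8, 0.24, 0.58], np.float64(0.17)) push ([0.01, 0.01, 0.01, 0.01, 0.01, 0.01], np.float64(0.25))
40 0.42 desc ([0.0, 0.02, 0.01, 0.13, 0.02, 0.13], [-0.26, -0.09, 2.38, 0.79, 0.23, 0.59], np.float64(0.17)) push ([0.01, 0.01, 0.01, 0.01, 0.01, 0.01], np.float64(0.25))
45 0.4 desc None push None
45 0.41 desc ([0.0, 0.02, 0.01, 0.11, 0.02, 0.11], [-0.29, -0.12, 2.46, 1.41, 0.21, -0.05], np.float64(0.2)) push ([0.01, 0.0, 0.01, 0.0, 0.01, 0.01], np.float64(0.4))
45 0.42 desc ([0.0, 0.02, 0.01, 0.11, 0.02, 0.11], [-0.28, -0.09, 2.44, 1.44, 0.2, -0.06], np.float64(0.19)) push ([0.01, 0.0, 0.01, 0.0, 0.01, 0.01], np.float64(0.4))
```

Run:
```python
from h import *
from bench import env,monitor,kinematics
s=dict(np.load("scene_look.npz"))
for u,v,z in((395,185,0),(395,145,.12),(297,135,.12),(297,150,0),(262,165,0)): print(unproj(s,(u,v),z).round(3))
p,q=pushpose(.40,.0525,.2,40,1); print(kinematics.ik(p,q))
env.reach(p,q); env.release()
s=monitor.sense();print(s["joints"].round(2),s["finger_gap"],s["clock"],s["position"])
from tip import snap
snap("pre",("scene","side","wrist"))
```

```text
[0.262 0.251 0.   ]
[0.17  0.222 0.12 ]
[ 0.206 -0.155  0.12 ]
[ 0.169 -0.171  0.   ]
[ 0.285 -0.285  0.   ]
[-0.28342864 -0.24589258  2.36712563  0.49865364  0.38533001  0.88392505]
[-0.28 -0.25  2.37  0.5   0.39  0.88] 0.9990276928941006 33.8417 [0.42434219 0.05250308 0.1609265 ]
```

View pics/side_pre.png

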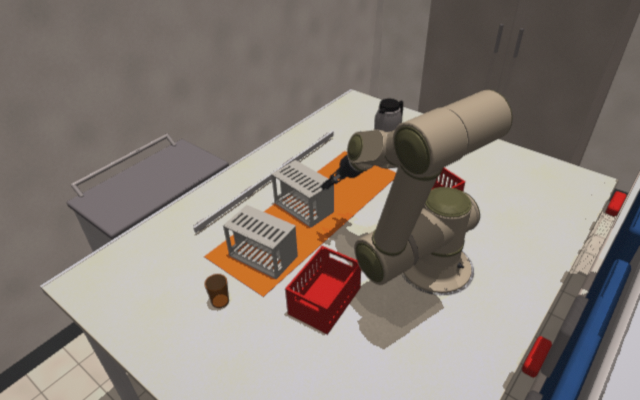

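View pics/scene_pre.png

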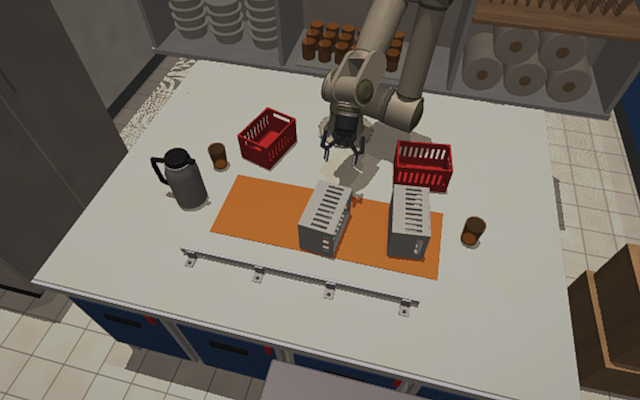

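Run:
```python
from tip import *
p,q=pushpose(.41,.0525,.16,40,1); env.movel(p,velocity=.1)
p,q=pushpose(.41,.0525,.018,40,1); g=env.movel(p,velocity=.045,guard=6)
s=monitor.sense();print(g,s["position"].round(4),p.round(4),s["contact_force"].round(1),s["clock"])
snap("low",("scene","side"))
c=np.array([.41-.011*np.cos(.698),.0525,.018]);ims=[]
for n in("scene","side"):
    f=dict(np.load(f"{n}_low.npz"));im=f["frame"][:,:,::-1].copy()
    x,y=proj(f,c)[0].astype(int)
    ims.append(cv2.resize(im[y-60:y+60,x-80:x+80],None,fx=2.5,fy=2.5,interpolation=3))
cv2.imwrite("pics/low.png",np.hstack(ims))
```

```text
False [ 0.4344  0.0525 -0.021 ] [ 0.4344  0.0525 -0.0211] [-0.8 -0.3  0.2] 37.8583
```

View pics/low.png

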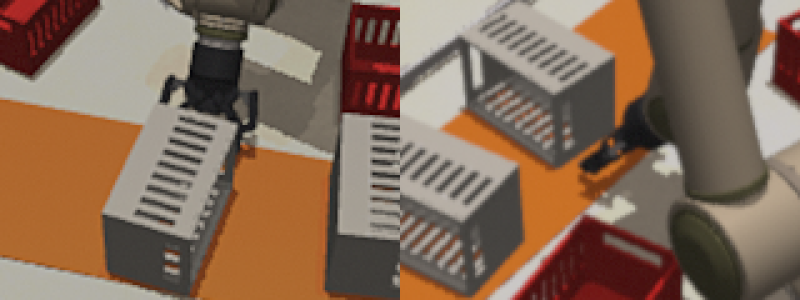

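Run:
```python
from h import *
ims=[]
for n in("scene","side"):
    f=dict(np.load(f"{n}_low.npz"));im=f["frame"][:,:,::-1].copy()
    x,y=proj(f,[.41,.0525,.018])[0].astype(int)
    c=cv2.resize(im[y-60:y+60,x-80:x+80],None,fx=5,fy=5,interpolation=3)
    for P,col in(([.41,.0525+.057,.025],(0,255,0)),([.41,.0525+.0425,.025],(0,255,255)),([.438,.110,.002],(0,0,255)),([.438,.11,.142],(255,0,255)),([.41,.0525-.057,.025],(255,255,0))):
        u=(proj(f,P)[0]-[x-80,y-60])*5; cv2.drawMarker(c,tuple(u.astype(int)),col,0,10,1)
    ims.append(c[150:450,250:650])
cv2.imwrite("pics/low2.png",cv2.resize(np.vstack(ims),None,fx=1,fy=1))
```

```text
(no output)
```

View pics/low2.png

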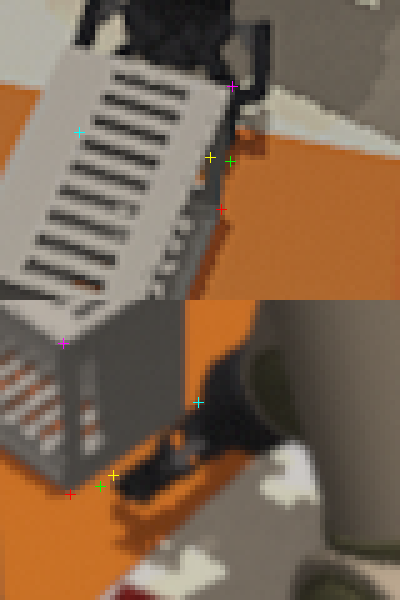

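Run:
```python
from h import *
f=dict(np.load("scene_low.npz"));g=dict(np.load("side_low.npz"))
for F,pts in((f,((237,145),(250,150),(266,128))),(g,((115,480),(125,500),(145,495)))):
    x,y=proj(F,[.41,.0525,.018])[0].astype(int)
    for u,v in pts:
        if F is g: u_,v_=u+250,v-300+150
        else: u_,v_=u+250,v+150
        for z in(.01,.03): print(u,v,z,unproj(F,(u_/5+x-80,v_/5+y-60),z).round(3)[:2])
```

```text
237 145 0.01 [0.382 0.11 ]
237 145 0.03 [0.398 0.112]
250 150 0.01 [0.384 0.12 ]
250 150 0.03 [0.4   0.122]
266 128 0.01 [0.361 0.128]
266 128 0.03 [0.377 0.13 ]
115 480 0.01 [0.416 0.085]
115 480 0.03 [0.402 0.102]
125 500 0.01 [0.398 0.097]
125 500 0.03 [0.384 0.114]
145 495 0.01 [0.39  0.085]
145 495 0.03 [0.376 0.101]
```

Run:
```python
from tip import *
p,q=pushpose(.41,.0495,.014,40,1); env.movel(p,velocity=.05)
for x in(.44,.47):
    p,q=pushpose(x,.0495,.014,40,1); g=env.movel(p,velocity=.04,guard=25)
    s=monitor.sense();print(x,g,s["position"].round(4),s["contact_force"].round(1),round(s["clock"],2))
snap("p1",("scene","side"))
ims=[]
for n in("scene","side"):
    im=cv2.imread(f"pics/{n}_p1.png"); y,x=(220,340) if n=="scene" else(200,310)
    ims.append(cv2.resize(im[y-75:y+75,x-100:x+100],None,fx=2,fy=2,interpolation=3))
cv2.imwrite("pics/p1.png",np.hstack(ims))
```

```text
0.44 False [ 0.4644  0.0496 -0.0251] [-1.6  0.2  0.4] 39.11
0.47 False [ 0.4946  0.0495 -0.0248] [-0.8 -0.2  0. ] 40.01
```

View pics/p1.png

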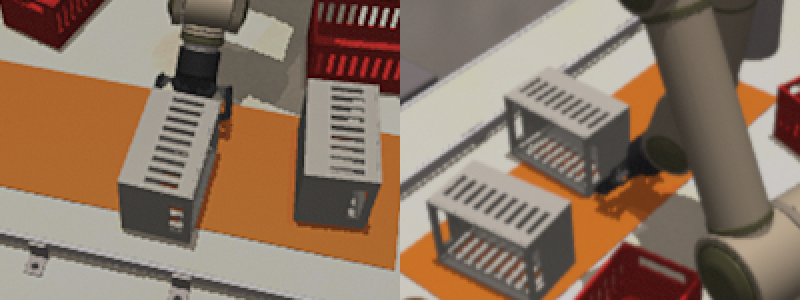

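Run:
```python
import cv2
a=cv2.imread("pics/scene_p1.png")[170:320,270:450]
cv2.imwrite("pics/sz4.png",cv2.resize(a,None,fx=4,fy=4,interpolation=cv2.INTER_CUBIC))
a=cv2.imread("pics/side_p1.png")[140:260,240:400]
cv2.imwrite("pics/dz4.png",cv2.resize(a,None,fx=5,fy=5,interpolation=cv2.INTER_CUBIC))
```

```text
(no output)
```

View pics/sz4.png

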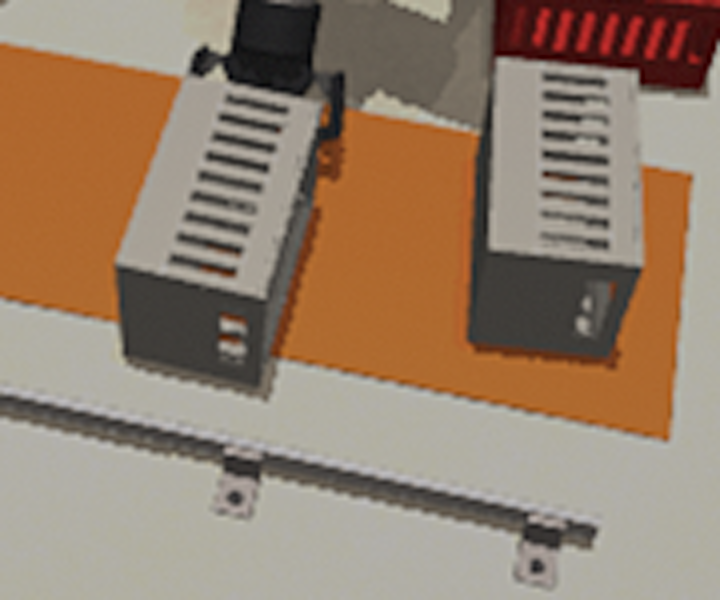

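View pics/dz4.png

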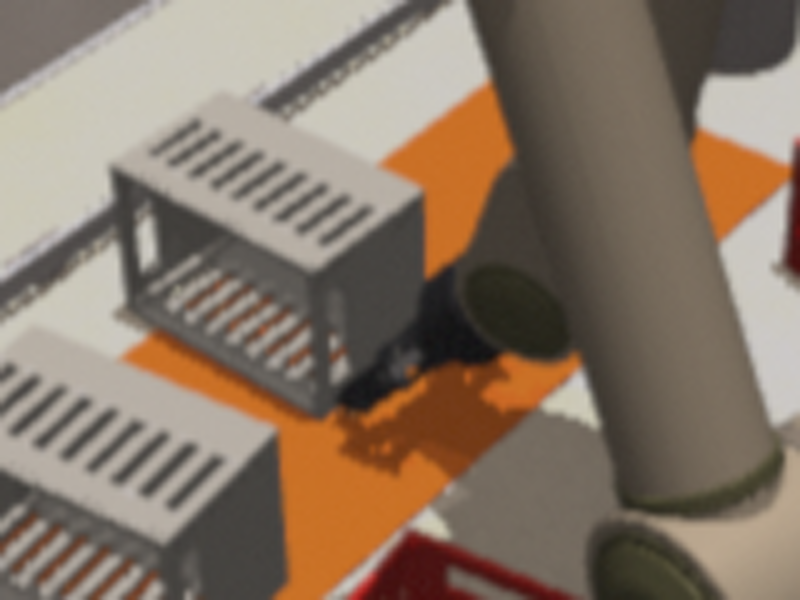

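Run:
```python
from h import *
s=dict(np.load("scene_p1.npz"))
for n,u,v,z in [("far-y t",118,262,.142),("far+y t",268,298,.142),("near-y t",185,72,.142),("near+y t",322,105,.142)]:
  print("S",n,unproj(s,(u/4+270,v/4+170),z).round(3)[:2])
```

```text
S far-y t [ 0.667 -0.013]
S far+y t [0.671 0.108]
S near-y t [ 0.466 -0.01 ]
S near+y t [0.474 0.11 ]
```

The crate moves cleanly and has squared up to within 1–2°, with its far end at 0.669 and both fingers on the end face. I'll push on to the rail with a force guard.

Run:
```python
from tip import *
p,q=pushpose(.53,.0495,.014,40,1); g=env.movel(p,velocity=.05,guard=25)
s=monitor.sense();print(g,s["position"].round(4),s["contact_force"].round(1),round(s["clock"],2))
p,q=pushpose(.565,.0495,.014,40,1); g=env.movel(p,velocity=.02,guard=14)
s=monitor.sense();print(g,s["position"].round(4),"xf",(s["position"][0]-p[0]+.565).round(4),s["contact_force"].round(1),round(s["clock"],2))
snap("p2",("scene","side"))
a=cv2.imread("pics/scene_p2.png")[170:320,270:450]
cv2.imwrite("pics/sz5.png",cv2.resize(a,None,fx=4,fy=4,interpolation=cv2.INTER_CUBIC))
a=cv2.imread("pics/side_p2.png")[120:240,220:380]
cv2.imwrite("pics/dz5.png",cv2.resize(a,None,fx=5,fy=5,interpolation=cv2.INTER_CUBIC))
```

```text
False [ 0.5545  0.0495 -0.0249] [-2.  -0.1 -0.1] 41.46
True [ 0.564   0.0496 -0.026 ] xf 0.5396 [ 0.1 -0.4 -0.5] 42.24
```

View pics/sz5.png

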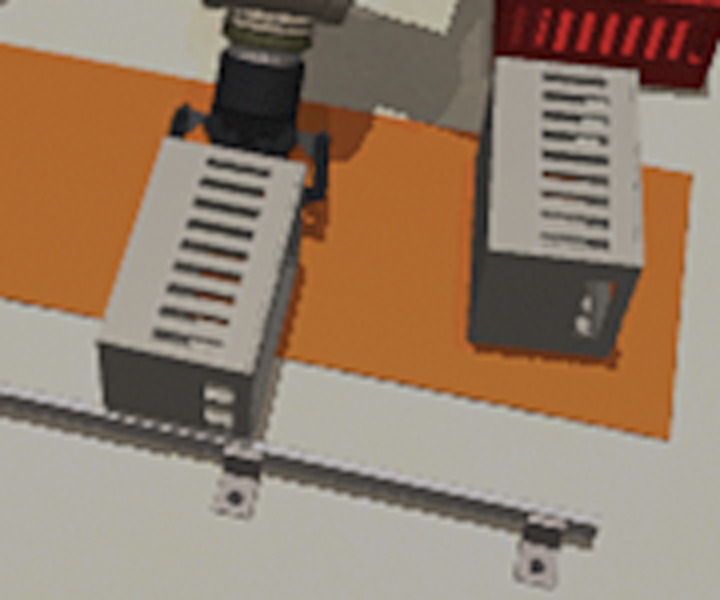

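View pics/dz5.png

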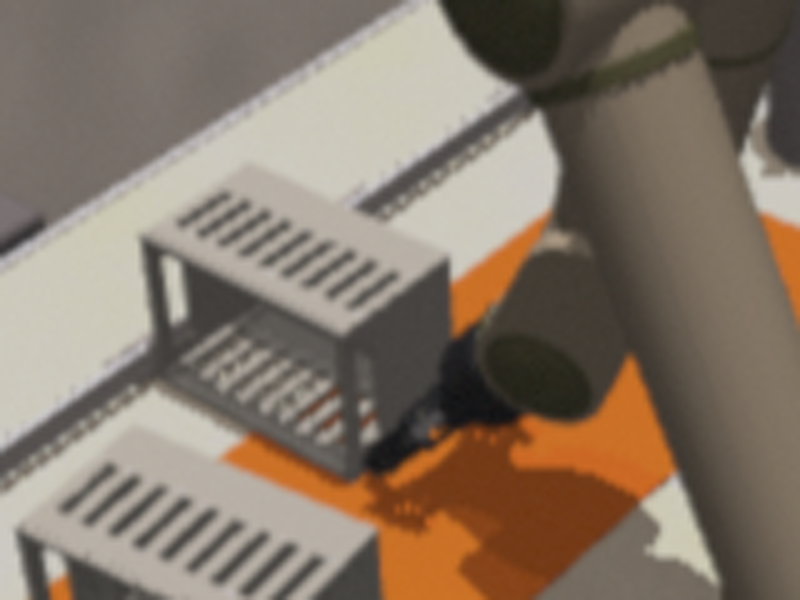

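Run:
```python
from tip import *
s0=monitor.sense()["position"]
g=env.movel([s0[0]+.012,s0[1],-.0249],velocity=.015,guard=22)
s=monitor.sense();print(g,(s["position"]-s0).round(4),s["contact_force"].round(1),round(s["clock"],2))
p=s["position"]
env.movel([p[0]-.05,p[1],p[2]],velocity=.08)
snap("p3",("scene","side"));print(monitor.sense()["clock"])
a=cv2.imread("pics/scene_p3.png")[190:290,280:360]
cv2.imwrite("pics/sz6.png",cv2.resize(a,None,fx=6,fy=6,interpolation=cv2.INTER_CUBIC))
a=cv2.imread("pics/side_p3.png")[120:240,220:380]
cv2.imwrite("pics/dz6.png",cv2.resize(a,None,fx=5,fy=5,interpolation=cv2.INTER_CUBIC))
```

```text
True [-0.0002  0.0002 -0.001 ] [-0.4 -0.4  1.1] 42.71
43.5833
```

View pics/sz6.png

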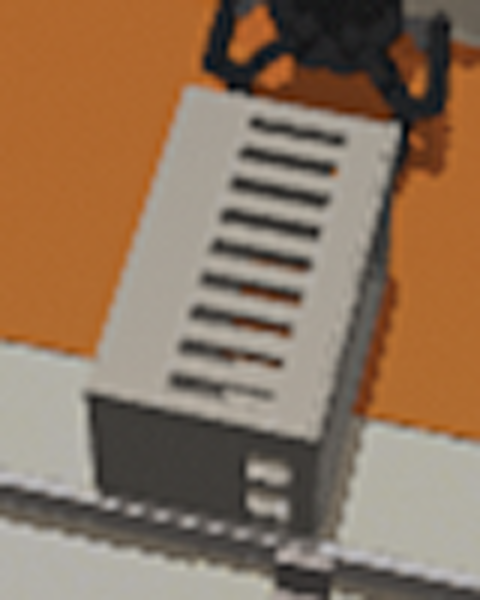

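View pics/dz6.png

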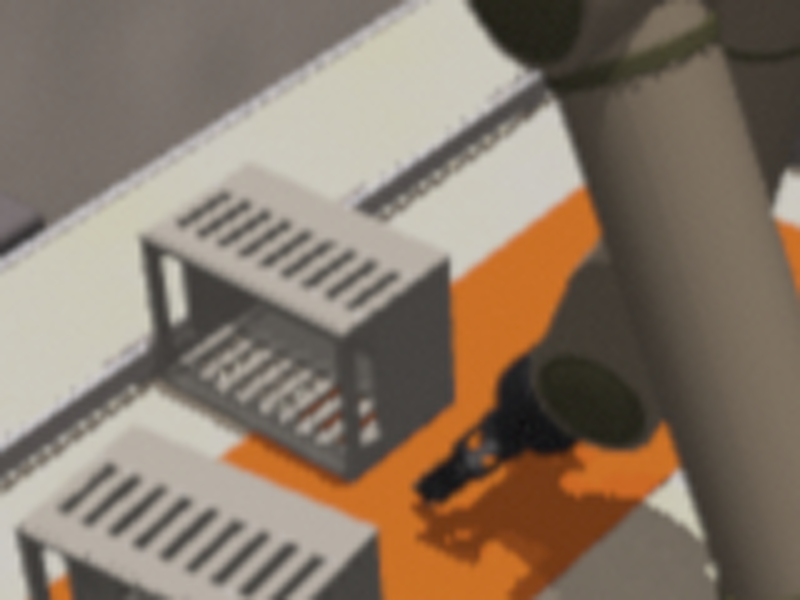

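Run:
```python
from h import *
s=dict(np.load("scene_p3.npz"));d=dict(np.load("side_p3.npz"))
for n,u,v,z in [("far-y t",88,397,.142),("far+y t",317,443,.142),("near-y t",185,88,.142),("near+y t",403,125,.142),("rail a",0,485,.04),("rail b",480,580,.04),("railtop in -y",0,485,.04)]:
  print("S",n,unproj(s,(u/6+280,v/6+190),z).round(4)[:2])
for n,u,v,z in [("far+y t",142,237,.142),("far-y t",250,163,.142),("near+y t",345,333,.142),("near-y t",450,258,.142),("rail top-in? left",0,450,.04),("rail in right",520,98,.04)]:
  print("D",n,unproj(d,(u/5+220,v/5+120),z).round(4)[:2])
```

```text
S far-y t [ 0.7419 -0.0066]
S far+y t [0.7399 0.1107]
S near-y t [ 0.5404 -0.0098]
S near+y t [0.5366 0.1118]
S rail a [ 0.7485 -0.0593]
S rail b [0.7415 0.2005]
S railtop in -y [ 0.7485 -0.0593]
D far+y t [0.7313 0.1115]
D far-y t [ 0.7341 -0.0077]
D near+y t [0.5348 0.1067]
D near-y t [ 0.5325 -0.0058]
D rail top-in? left [0.7356 0.269 ]
D rail in right [ 0.7252 -0.3279]
```

Run:
```python
from tip import *
p,q=pushpose(.536,.0495,.014,40,1); env.movel(p,velocity=.06)
for i in range(1,9):
    x=.536+.001*i
    p,q=pushpose(x,.0495,.014,40,1); env.movel(p,velocity=.01)
    s=monitor.sense();print(round(x,4),(s["position"]-p).round(4),s["contact_force"].round(1),round(s["clock"],2))
    if s["contact_force"][0]<-13: break
snap("p4",("scene",))
```

```text
0.537 [-0.0001 -0.      0.    ] [ 0.5 -0.1  0.2] 44.76
0.538 [0. 0. 0.] [ 0.6 -0.4  0.3] 45.01
0.539 [0. 0. 0.] [ 0.9 -0.1 -0.1] 45.26
0.54 [-0.0006  0.0001 -0.0003] [-5.6 -1.   2. ] 45.51
0.541 [-0.0015  0.0001 -0.0008] [-11.4  -1.3   6.8] 45.76
0.542 [-0.0025  0.0003 -0.0013] [-16.7  -0.5   9.2] 46.01
```

The push stalls at the same position while the force climbs steadily to 17 N, so the crate is hard against the rail. I'll back away and make a final check.

Run:
```python
from tip import *
p,q=pushpose(.47,.0495,.014,40,1); env.movel(p,velocity=.1)
p,q=pushpose(.44,.0495,.06,40,1); env.movel(p,velocity=.05)
p,q=pushpose(.42,.0495,.2,40,1); env.movel(p,velocity=.05)
env.hold(.2)
s=monitor.sense();print(s["contact_force"].round(1),s["clock"])
snap("fin",("scene","side"))
cv2.imwrite("pics/fin.png",np.hstack([cv2.imread(f"pics/{n}_fin.png")[90:330,130:530] for n in("scene","side")]))
a=cv2.imread("pics/scene_fin.png")[190:290,280:360]
cv2.imwrite("pics/finz.png",cv2.resize(a,None,fx=6,fy=6,interpolation=cv2.INTER_CUBIC))
```

```text
[-1.  -0.  -0.1] 51.35
```

View pics/fin.png

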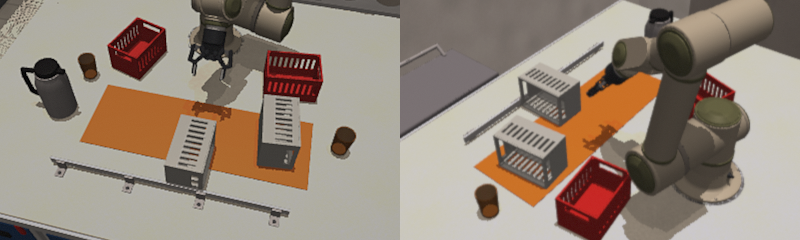

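View pics/finz.png

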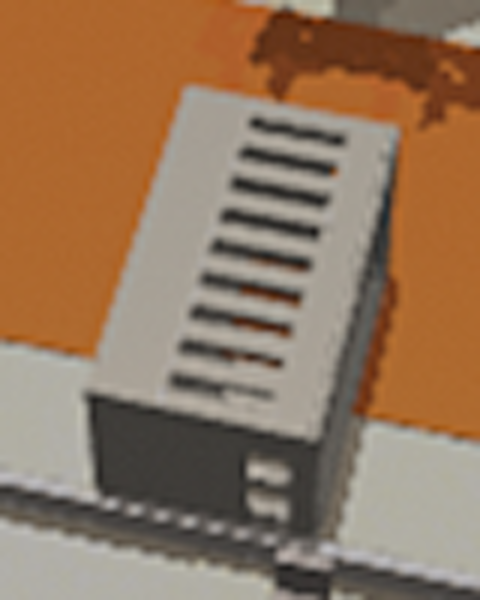

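The stamped crate sits square against the rail. The other crate, the tumblers and the jug haven't moved, and the arm is clear, so I'm handing in.

Run:
```python
from bench import job,monitor
print(job.hand_in(),monitor.sense()["clock"])
```

```text
the job is handed in; nothing more can be done
the job is handed in; nothing more can be done
```

I tipped both crates onto their left sides and found the stamp on the right-hand one. I then pushed that crate straight forward with both open fingers until its end met the dispatch rail, and handed in at about 51 s.

**Final checks**
- **Rail contact:** in the last push the crate stopped moving while the force rose to about 17 N. I then let go.
- **Flushness:** the scene camera puts the crate's far end at x about 0.741 and within about 1° of square, with the rail at about 0.743. The side camera reads both several millimetres lower (about 0.733 and 0.736), so they agree only within image error. I relied on the contact force for flushness.
- **Everything else:** in the last pictures the other crate lies where it was tipped, the tumblers and jug look undisturbed, and the arm touches nothing.

**What went wrong**
- My first two attempts to tip the left crate failed. The real fingertips sit about 38 mm behind the reported tool point (found by touching the mat), so they passed over the rim. The first attempt pressed on the crate with about 2 N, and it stood in the same place afterwards.
- During the push the fingertips looked another 10–20 mm further back than I had allowed for. I didn't resolve this, but it didn't affect the result.

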